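Cover the four sample baths

TASK

Close the four small open baths before they are heated: put each blue cover on the bath whose opening has its shape and size (large round, small round, square, oblong), so that its plug is in the opening and its plate lies flat on the bath's top. Leave the amber bottle and the flask standing where they are.

Things in the scene. Friction and masses are not known exactly. Their poses are not given: they have to be found in the camera images.
- cover_big: large round blue cover, loose, 60-130 g: disc 94 mm in diameter, 5 mm thick; below it a plug 72 mm in diameter, 10 mm deep, on which it lies; on top a white upright grip bar 40 (x) x 14 (y) x 26 mm tall; all concentric. Origin: centre of plug's underside, z up; plate's top 15 mm, bar's top 41 mm above it. Its own yaw in the opening does not matter.
- cover_small: small round blue cover, loose, 60-130 g: disc 66 mm in diameter, 5 mm thick; below it a plug 44 mm in diameter, 10 mm deep, on which it lies; on top a white upright grip bar 40 (x) x 14 (y) x 26 mm tall; all concentric. Origin: centre of plug's underside, z up; plate's top 15 mm, bar's top 41 mm above it. Its own yaw in the opening does not matter.
- cover_square: square blue cover, loose, 60-130 g: plate 80 x 80 mm, 5 mm thick; below it a plug 58 x 58 mm, 10 mm deep, on which it lies; on top a white upright grip bar 40 (x) x 14 (y) x 26 mm tall; all concentric. Origin: centre of plug's underside, z up; plate's top 15 mm, bar's top 41 mm above it. It fits at any quarter turn relative to its bath's axes.
- cover_oblong: oblong blue cover, loose, 60-130 g: plate 98 mm (along its x) x 58 mm (along its y), 5 mm thick; below it a plug 76 mm (x) x 36 mm (y), 10 mm deep, on which it lies; on top a white upright grip bar 40 (x) x 14 (y) x 26 mm tall; all concentric. Origin: centre of plug's underside, z up; plate's top 15 mm, bar's top 41 mm above it. Its x axis must lie along the x axis of its bath, either way round.
- bath_big: bath with large round well: white box 116 (x) x 112 (y) x 60 mm high, fixed, blue panel on its -x face, one round opening 80 mm in diameter in the middle of its flat top, 35 mm deep, dark inside. Origin: centre of its underside, z up. With its cover seated the plate lies on the box's top, the cover's origin 50 mm above this origin.
- bath_small: bath with small round well: white box 116 (x) x 112 (y) x 60 mm high, fixed, blue panel on its -x face, one round opening 52 mm in diameter in the middle of its flat top, 35 mm deep, dark inside. Origin: centre of its underside, z up. With its cover seated the plate lies on the box's top, the cover's origin 50 mm above this origin.
- bath_square: bath with square well: white box 116 (x) x 112 (y) x 60 mm high, fixed, blue panel on its -x face, one square opening 66 x 66 mm, sides along its x and y axes in the middle of its flat top, 35 mm deep, dark inside. Origin: centre of its underside, z up. With its cover seated the plate lies on the box's top, the cover's origin 50 mm above this origin.
- bath_oblong: bath with oblong well: white box 116 (x) x 112 (y) x 60 mm high, fixed, blue panel on its -x face, one oblong opening 84 mm (along its x) x 44 mm (along its y) in the middle of its flat top, 35 mm deep, dark inside. Origin: centre of its underside, z up. With its cover seated the plate lies on the box's top, the cover's origin 50 mm above this origin.
- amber_bottle: small amber bottle with a black cap and paper label, 42 mm in diameter, 72 mm tall, loose, standing among the things; to be left alone. Origin: centre of its underside, z up.
- flask: small green glass conical flask, 54 mm in diameter at the foot, narrowing to a neck, 69 mm tall, loose, standing among the things; to be left alone. Origin: centre of its underside, z up.

How it is judged (in metres and radians):
At the end, for the whole second after the job is handed in: each cover sits in the opening of its own bath: within 9 mm of the opening's middle, its origin 46 to 53 mm above the bath's underside, level within 0.05 rad, slower than 10 mm/s (horizontal distance between cover_big and bath_big below 0.009 m and z of cover_big in the frame of bath_big between 0.046 and 0.053 m and angle between each of cover_big, cover_small, cover_square, cover_oblong's own z axis and vertical below 0.05 rad and linear speed of each of cover_big, cover_small, cover_square, cover_oblong below 0.01 m/s and horizontal distance between cover_small and bath_small below 0.009 m and z of cover_small in the frame of bath_small between 0.046 and 0.053 m and horizontal distance between cover_square and bath_square below 0.009 m and z of cover_square in the frame of bath_square between 0.046 and 0.053 m and horizontal distance between cover_oblong and bath_oblong below 0.009 m and z of cover_oblong in the frame of bath_oblong between 0.046 and 0.053 m); the robot touches nothing.
It fails at once if the amber bottle was pushed more than 30 mm or tipped over (distance of amber_bottle from where it was at the start of the episode above 0.03 m or angle between amber_bottle's own z axis and vertical above 0.4 rad).
It fails at once if the flask was pushed more than 30 mm or tipped over (distance of flask from where it was at the start of the episode above 0.03 m or angle between flask's own z axis and vertical above 0.4 rad).
It also fails if it takes over 106 s, if anything falls off the work surface, if the arm or the gripper's body presses on something with over 40 N, if the wrist force passes 120 N, or if a joint passes its speed limit or range.

ROBOT

A 6-joint arm with a two-finger parallel gripper is mounted at the origin on the work surface. World frame = base frame: x ahead of the robot, y to its left, z up, the work surface at z = 0. Lengths are in mm, angles in rad, forces in N, time in s.
With the tool pointing down it reaches from about 275 to 1000 mm from the base axis. Payload 8.4 kg.
Tool frame: the origin (TCP) lies midway between the tips of the shut fingers; the grasp point (between the pads) lies 19 mm behind it; z points along the fingers, y is the direction in which the jaws open and shut (so a half turn about z gives the same grasp; the last joint's range is limited). The gripper opens to 85 mm and grips with 20 to 120 N. Pads are 22 mm wide; open, the fingers measure 114 mm over their backs; the gripper's body (76 mm by 85 mm) begins 54 mm behind the grasp point. The pads swing forward as they close: fully open they stand 13 mm farther back than shut.
Start: joints at [-1.341, 0.353, 1.633, -0, 1.155, -0.002], TCP at [143.579, -608.287, 231.281] pointing down, gripper open.
Joint ranges: [-2.63, 2.63], [-0.92, 2.1], [0.06, 2.66], [-1.3, 4.44], [0, 2.69], [-3.02, 3.02]. Speed limits (rad/s): [2.22, 2.22, 2.79, 3.14, 3.14, 3.14].

INTERFACE

Orientations are given as [roll, pitch, yaw] about the fixed x, y, z axes, in that order (R = Rz(yaw) Ry(pitch) Rx(roll)).
In Python, from rig import r gives the robot as it stands.
- The arm moves only by the tool play_rows, never from a script. Its argument "moves" is a list of rows, each a list of 3 entries, a list of its own where there are three numbers: the turn, a rotation vector about the tool's x, y, z in degrees, then the shift along the tool's x, y, z in mm, then the opening, from 0 (shut) to 1 (fully open). A call has 1 to 20 rows; each row is the pose to reach, as a shift and turn from the pose measured when the call began, along the tool's axes at that moment; what a row does not reach only later rows make up. A row lasts 1/10 s, in which the tool goes at most 50 mm and 8.59 degrees, less where a joint would pass 70% of its speed; a pose out of reach is approached as far as the arm can. A call with a gripper value outside its range is refused whole. The fingers move at their own pace and stop on an object; "newtons" is the grip in N (left out, the last holds). Time passes only in rows, so rows that repeat a pose let the fingers close. It gives the time, the measured TCP pose, the force and the opening at its end, in the units of the state.
- r.sense(): the state, without advancing time (a new reading comes with each control period).
- r.grab_frame(name): name is "scene" or "top"; returns a dict with "color" (400x640x3 uint8, red, green, blue), "K" (3x3 intrinsics, pixels), "rvec" (rotation vector, rad) and "tvec" (3), from world to camera coordinates, as OpenCV has them. Camera axes: x right, y down, z forward; pixel columns grow to the right and rows downward; lengths in mm; the calibration is good to about 2 mm. A picture is of the moment at which its call begins. There is no depth.
- r.sign_off(): hands the job in, once; it reports no verdict.
Trained networks look in a picture, given as the dict that the camera call returned (one of the last four; its "shot" number tells which), for a name from the list of things; names that differ only in an ending like _2 or _b are one class to them, and where a whole thing is asked for, a point or a joint stands for the part that bears it (a point fixed in the world has none). Each returns a list of dicts, best first, with "conf" (0 to 1); they miss things now and then, are a little off and sometimes report something else, mostly with a low value. They report only what shows in the picture. A call takes as long as a camera call.
- r.silhouettes(picture, name): "mask" (400x640 bool, what is visible of it) and "location" ([column, row] in pixels, amid what is visible of it).
The state is a dict: "clock": time; "qpos": joint angles; "qvel": joint speeds; "joint_efforts": joint torques, N m; "eef_pos": TCP position; "tcp_rot": TCP orientation; "contact_force": force on the tool from outside, world axes, zero at the start; "wrist_torque": the same for the moment, N m; "opening": opening from 0.0 (shut) to 1.0 (fully open).
Only numpy, scipy, OpenCV 4.12 (cv2) and the standard library are available. Lean on these libraries where they do the work, as an engineer would, in place of code of your own. Each camera call takes 0.05 s, during which the arm holds its last target.

## Working session

There is one attempt and no reset: what is moved stays moved. The work goes in short steps, Python scripts to look and compute and a tool call to move; the robot and the scene stay as the last step left them, time stands still between calls to the robot, and variables do not carry over. Pictures are saved under pics/ and viewed, and the job is handed in when it is done.

Besides the shell and the picture viewer there is one more tool, called after "Emit:" as name(argument=value, ...) on one line, values as JSON. play_rows: Moves the arm, as the interface text tells. Its arguments: {"type":"object","properties":{"moves":{"type":"array"},"newtons":{"type":"number"}},"required":["moves"]}

```bash
ls; mkdir -p pics
python3 - <<'E'
from rig import r
import cv2
print(r.sense())
for n in ("scene","top"):
    p=r.grab_frame(n); cv2.imwrite(f"pics/{n}0.png",p["color"][:,:,::-1]); print(n,p["K"],p["rvec"],p["tvec"],p["shot"])
E
```

```text
pics
{'clock': 0.0, 'qpos': array([-1.34138780e+00,  3.53663856e-01,  1.63415566e+00,  9.67752790e-06,
        1.15522788e+00, -2.42507906e-03]), 'qvel': array([-0.00288534, -0.0011565 ,  0.00146891, -0.00015085,  0.00085724,
       -0.00210966]), 'joint_efforts': array([ 3.18549592e-04, -6.05253983e+01, -3.42062545e+01, -5.19969706e-05,
        9.11536772e-03,  5.64763383e-06]), 'eef_pos': array([ 143.47563487, -607.79563252,  230.54267884]), 'tcp_rot': array([-3.14013794e+00, -1.23759784e-05,  2.31829686e-01]), 'contact_force': array([-0.33010711,  0.83258923, -0.51793359]), 'wrist_torque': array([ 0.02209001,  0.02397666, -0.01477673]), 'opening': 0.9984285328539304}
scene [[453.59072204   0.         322.06703207]
 [  0.         453.59072204 205.98339211]
 [  0.           0.           1.        ]] [ 1.9130986   1.89114899 -0.55611186] [ -21.76521472 -431.8346587  1561.26025963] 1
top [[478.04380947   0.         322.35490706]
 [  0.         478.04380947 207.07510464]
 [  0.           0.           1.        ]] [ 2.16242244 -2.21320218  0.02526371] [  23.10165566  528.63080877 1217.45759062] 2
```

View pics/scene0.png

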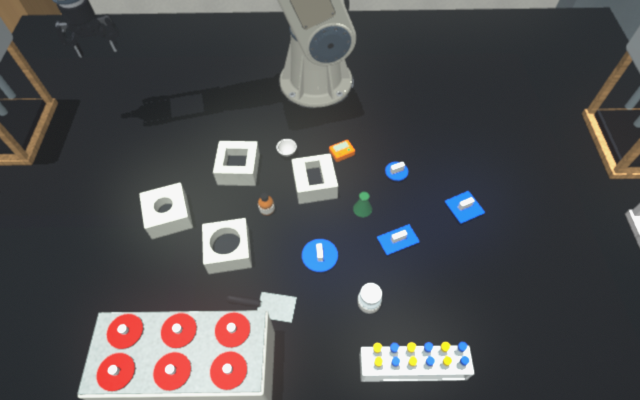

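View pics/top0.png

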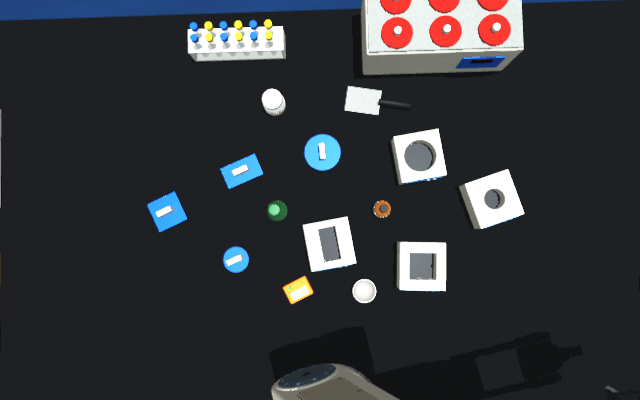

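```bash
cat > h.py <<'E'
import numpy as np, cv2
def back(p,uv,z):
    R,_=cv2.Rodrigues(np.array(p["rvec"],float)); t=np.array(p["tvec"],float).reshape(3)
    uv=np.asarray(uv,float).reshape(-1,2)
    d=np.c_[uv,np.ones(len(uv))]@np.linalg.inv(p["K"]).T@R   # R^T d
    c=-R.T@t
    s=(z-c[2])/d[:,2]
    return (c+d*s[:,None])[:,:2]
def proj(p,X):
    return cv2.projectPoints(np.asarray(X,float).reshape(-1,1,3),np.array(p["rvec"],float),np.array(p["tvec"],float),p["K"],None)[0].reshape(-1,2)
E
python3 - <<'E'
from rig import r
import cv2,numpy as np
from h import *
top=r.grab_frame("top"); sc=r.grab_frame("scene")
N=["cover_big","cover_small","cover_square","cover_oblong","bath_big","bath_small","bath_square","bath_oblong","amber_bottle","flask"]
import pickle
D={}
for p,nm in ((top,"top"),(sc,"scene")):
    for n in N:
        o=r.silhouettes(p,n)
        z=15 if 'cover' in n else 60 if 'bath' in n else 35
        for q in o[:2]:
            print(nm,n,round(q["conf"],2),np.round(q["location"],1),back(p,q["location"],z).round(0),q["mask"].sum())
        if o:D[nm,n]=o[0]["mask"]
pickle.dump((top,sc,D),open("d0.pkl","wb"))
for p,nm,(a,b,c,d) in ((top,"top",(120,320,130,530)),(sc,"scene",(120,290,130,500))):
    im=p["color"][a:b,c:d,::-1]
    cv2.imwrite(f"pics/{nm}0z.png",cv2.resize(im,None,fx=2,fy=2,interpolation=cv2.INTER_CUBIC))
E
```

```text
top cover_big 0.62 [322.8 155.2] [[663.   7.]] 1017
top cover_small 0.77 [233.5 256.5] [[407. 242.]] 517
top cover_square 0.88 [165.1 209.8] [[531. 417.]] 937
top cover_oblong 0.94 [242.1 170.2] [[629. 216.]] 888
top bath_big 0.67 [417.2 155.4] [[ 649. -228.]] 2426
top bath_small 0.91 [491.5 201. ] [[ 532. -406.]] 2546
top bath_square 0.81 [420.3 266.6] [[ 375. -227.]] 2427
top bath_oblong 0.9 [329.7 244.5] [[434.  -6.]] 2206
top bath_oblong 0.6 [419.5 154.6] [[ 651. -233.]] 2410
top amber_bottle 0.61 [382.7 208.2] [[ 522. -141.]] 217
top flask 0.85 [275.2 210.6] [[522. 130.]] 320
scene cover_big 0.82 [318.1 254.2] [[671.   5.]] 939
scene cover_big 0.16 [266.2 204.4] [[ 514. -140.]] 273
scene cover_small 0.79 [396.  171.1] [[403. 235.]] 314
scene cover_square 0.75 [463.5 205.1] [[524. 412.]] 726
scene cover_oblong 0.61 [397.6 239.9] [[631. 217.]] 649
scene bath_big 0.78 [226.8 244.5] [[ 663. -227.]] 2362
scene bath_small 0.84 [165.9 210.9] [[ 560. -400.]] 2171
scene bath_small 0.27 [267.2 203.9] [[ 541. -131.]] 262
scene bath_square 0.89 [234.7 162.2] [[ 398. -232.]] 1790
scene bath_oblong 0.96 [313.  181.8] [[470.  -8.]] 1787
scene flask 0.75 [363.9 204.7] [[531. 132.]] 330
```

View pics/top0z.png

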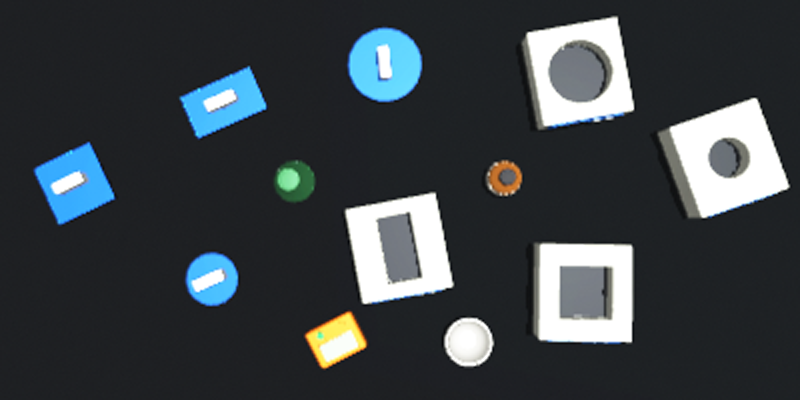

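```bash
cat > fit.py <<'E'
import numpy as np, cv2
from scipy.optimize import minimize
from scipy.spatial import ConvexHull
from h import *
S=4
def place(P,x,y,a):
    P=np.asarray(P,float);c,s=np.cos(a),np.sin(a)
    return np.c_[P[:,0]*c-P[:,1]*s+x,P[:,0]*s+P[:,1]*c+y,P[:,2]]
def rect(w,h,z): return [(w/2,h/2,z),(-w/2,h/2,z),(-w/2,-h/2,z),(w/2,-h/2,z)]
def circ(d,z): 
    t=np.linspace(0,2*np.pi,48,endpoint=False); return np.c_[d/2*np.cos(t),d/2*np.sin(t),0*t+z]
def fill(img,uv,off,v):
    q=((uv-off+0.5)*S*16).round().astype(np.int32)-8
    cv2.fillPoly(img,[q.reshape(-1,1,2)],v,shift=4)
def hull(uv): return uv[ConvexHull(uv).vertices]
OUT={"big":lambda z:circ(94,z),"small":lambda z:circ(66,z),"square":lambda z:rect(80,80,z),"oblong":lambda z:rect(98,58,z)}
OPN={"big":lambda z:circ(80,z),"small":lambda z:circ(52,z),"square":lambda z:rect(66,66,z),"oblong":lambda z:rect(84,44,z)}
def render(p,kind,nm,th,box,zo=0):
    x0,y0,x1,y1=box; im=np.zeros(((y1-y0)*S,(x1-x0)*S),np.uint8); off=np.array([x0,y0])
    P=lambda Q: proj(p,place(np.array(Q)+[0,0,zo],*th))
    if kind=="bath":
        fill(im,P(rect(116,112,60)),off,255); fill(im,P(OPN[nm](60)),off,0)
        b=None
    else:
        fill(im,hull(P(np.r_[OUT[nm](10),OUT[nm](15)])),off,255)
        b=np.zeros_like(im)
        fill(im,hull(P(np.r_[rect(40,14,15),rect(40,14,41)])),off,255)
        fill(b,P(rect(40,14,41)),off,255)
    dn=lambda i: cv2.resize(i,(x1-x0,y1-y0),interpolation=cv2.INTER_AREA)/255.
    return dn(im),(dn(b) if b is not None else None)
def masks(p,kind,box):
    x0,y0,x1,y1=box; c=p["color"][y0:y1,x0:x1].astype(float)
    g=c.max(2)
    if kind=="bath":
        return np.clip((c.min(2)-110)/110,0,1),None
    return np.clip((g-40)/120,0,1),np.clip((c[:,:,0]-100)/100,0,1)
def fit(ps,kind,nm,th0,zo=0,yaws=None):
    boxes=[]
    for p in ps:
        u=proj(p,place(np.r_[rect(150,150,0),rect(150,150,60)],*th0)+[0,0,zo]); boxes.append((*np.maximum(0,u.min(0)).astype(int),*u.max(0).astype(int)+1))
    ms=[masks(p,kind,b) for p,b in zip(ps,boxes)]
    def cost(th):
        e=0
        for p,b,(m,m2) in zip(ps,boxes,ms):
            i,j=render(p,kind,nm,(th[0],th[1],th[2]/50),b,zo)
            w=np.ones_like(i)
            e+=(w*(i-m)**2).sum()
            if j is not None: e+=((j-m2)**2).sum()
        return e
    best=None
    for a in (yaws if yaws is not None else np.arange(0,np.pi,np.pi/8)):
        for k in range(1):
            s=np.array([th0[0],th0[1],a*50])
            o=minimize(cost,s,method="Nelder-Mead",options=dict(initial_simplex=s+np.array([[0,0,0],[12,0,0],[0,12,0],[0,0,10]]),xatol=.05,fatol=.02))
            if best is None or o.fun<best.fun: best=o
    return best.x[0],best.x[1],best.x[2]/50,best.fun
E
python3 - <<'E'
import pickle
from fit import *
top,sc,D=pickle.load(open("d0.pkl","rb"))
C={"cover big":(667,6),"cover small":(405,239),"cover square":(528,415),"cover oblong":(630,217),"bath big":(650,-235),"bath small":(545,-410),"bath square":(380,-235),"bath oblong":(440,-8)}
for k,(x,y) in C.items():
    kind,nm=k.split()
    for l,ps in (("top",[top]),("scene",[sc]),("both",[top,sc])):
        f=fit(ps,kind,nm,(x,y,0)); print(k,l,np.round(f[:2],1),round(f[2],3),round(f[3],1))
E
```

```text
cover big top [672.    8.5] 0.071 24.5
cover big scene [671.1   8. ] 0.064 287.6
cover big both [671.7   8.3] 0.083 313.4
cover small top [400.7 236.7] 1.998 18.7
cover small scene [400.7 236.2] 1.953 145.7
cover small both [400.7 236.4] 1.947 165.7
cover square top [527.4 414.1] 2.001 14.7
cover square scene [526.9 414.3] 2.009 181.1
cover square both [527.4 414. ] 1.985 198.1
cover oblong top [627.7 218.4] -1.18 14.3
cover oblong scene [627.6 218.2] 1.959 257.1
cover oblong both [627.6 218.4] 1.959 274.6
bath big top [ 649.2 -233.9] 3.294 64.1
bath big scene [ 650.  -234.2] 0.152 154.7
bath big both [ 649.6 -233.9] 0.159 223.4
bath small top [ 537.6 -412.4] 0.315 43.4
bath small scene [ 539.4 -412.2] 0.314 148.5
bath small both [ 538.5 -412. ] 0.308 199.0
bath square top [ 377.  -231.6] -0.03 62.7
bath square scene [ 377.8 -232.2] -0.017 153.3
bath square both [ 377.2 -231.6] -0.037 223.1
bath oblong top [436.2  -4.7] 0.157 58.7
bath oblong scene [437.  -5.] 3.316 153.1
bath oblong both [436.2  -5. ] 0.16 217.9
```

```bash
cat > to.py <<'E'
import numpy as np,sys
from scipy.spatial.transform import Rotation as Ro
from rig import r
def rel(x,y,z,psi,s=None):
    s=s or r.sense()
    R0=Ro.from_euler("xyz",s["tcp_rot"]); R1=Ro.from_euler("xyz",[np.pi,0,psi])
    d=R0.inv().apply(np.array([x,y,z])-s["eef_pos"]); w=(R0.inv()*R1).as_rotvec(degrees=True)
    return w.round(1),d.round(1)
if __name__=="__main__":
    s=r.sense(); print("t",round(s["clock"],2),s["eef_pos"].round(1),s["tcp_rot"].round(3),"q6",s["qpos"][5].round(2),"F",s["contact_force"].round(1),"op",round(s["opening"],3))
    a=list(map(float,sys.argv[1:]))
    for i in range(0,len(a),4): print(a[i:i+4],*[v.tolist() for v in rel(*a[i:i+4],s)])
E
python3 to.py 671.7 8.3 150 0.075
```

```text
t 1.2 [ 143.6 -608.3  231.3] [3.142 0.    0.232] q6 -0.0 F [0.9 1.  0.4] op 1.003
[671.7, 8.3, 150.0, 0.075] [0.0, 0.0, 9.0] [655.7, -478.8, 81.3]
```

Emit:
play_rows(moves=[[[0,0,9],[656,-479,81],0.6],[[0,0,9],[656,-479,81],0.6],[[0,0,9],[656,-479,81],0.6],[[0,0,9],[656,-479,81],0.6],[[0,0,9],[656,-479,81],0.6],[[0,0,9],[656,-479,81],0.6],[[0,0,9],[656,-479,81],0.6],[[0,0,9],[656,-479,81],0.6],[[0,0,9],[656,-479,81],0.6],[[0,0,9],[656,-479,81],0.6],[[0,0,9],[656,-479,81],0.6],[[0,0,9],[656,-479,81],0.6],[[0,0,9],[656,-479,81],0.6],[[0,0,9],[656,-479,81],0.6],[[0,0,9],[656,-479,81],0.6],[[0,0,9],[656,-479,81],0.6],[[0,0,9],[656,-479,81],0.6],[[0,0,9],[656,-479,81],0.6],[[0,0,9],[656,-479,81],0.6],[[0,0,9],[656,-479,81],0.6]], newtons=50)

```text
clock: 3.2
eef_pos: [671.0, 7.3, 150.4]
tcp_rot: [3.141, 0.001, 0.074]
contact_force: [-0.6, 0.3, 1.6]
opening: 0.601
```

```bash
python3 to.py 671.7 8.3 60 0.075 671.7 8.3 21 0.075
```

```text
t 3.2 [671.    7.3 150.4] [3.141e+00 1.000e-03 7.400e-02] q6 1.51 F [-0.6  0.3  1.6] op 0.601
[671.7, 8.3, 60.0, 0.075] [0.0, 0.0, -0.1] [0.8, -1.0, 90.4]
[671.7, 8.3, 21.0, 0.075] [0.0, 0.0, -0.1] [0.8, -1.0, 129.4]
```

Emit:
play_rows(moves=[[[0,0,0],[1,-1,40],0.6],[[0,0,0],[1,-1,80],0.6],[[0,0,0],[1,-1,110],0.6],[[0,0,0],[1,-1,129],0.6],[[0,0,0],[1,-1,129],0.6],[[0,0,0],[1,-1,129],0.6],[[0,0,0],[1,-1,129],0],[[0,0,0],[1,-1,129],0],[[0,0,0],[1,-1,129],0],[[0,0,0],[1,-1,129],0],[[0,0,0],[1,-1,129],0],[[0,0,0],[1,-1,129],0],[[0,0,0],[1,-1,129],0]], newtons=50)

```text
clock: 4.5
eef_pos: [672.9, 8.2, 23.0]
tcp_rot: [3.141, -0.002, 0.074]
contact_force: [-2.3, -0.9, 7.5]
opening: 0.151
```

```bash
python3 to.py 671.7 8.3 160 0.075
python3 - <<'E'
from rig import r
import cv2
p=r.grab_frame("scene"); cv2.imwrite("pics/s1.png",cv2.resize(p["color"][150:350,200:440,::-1],None,fx=3,fy=3))
E
```

```text
t 4.5 [672.9   8.2  23. ] [ 3.141e+00 -2.000e-03  7.400e-02] q6 1.51 F [-2.3 -0.9  7.5] op 0.151
[671.7, 8.3, 160.0, 0.075] [0.0, -0.1, -0.1] [-1.0, -0.1, -137.0]
```

View pics/s1.png

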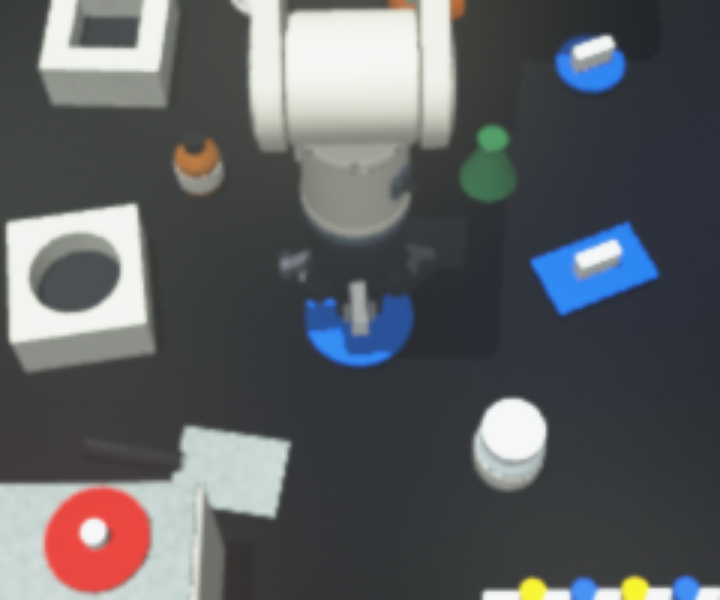

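Emit:
play_rows(moves=[[[0,0,0],[0,0,-30],0],[[0,0,0],[0,0,-60],0],[[0,0,0],[0,0,-100],0],[[0,0,0],[0,0,-130],0],[[0,0,0],[0,0,-130],0]])

```text
clock: 5.05
eef_pos: [675.7, 8.4, 158.7]
tcp_rot: [3.14, -0.01, 0.074]
contact_force: [-0.2, -0.9, -1.0]
opening: 0.149
```

```bash
python3 to.py 650.4 -233.9 153 0.075 650.4 -233.9 100 0.075
```

```text
t 5.05 [675.7   8.4 158.7] [ 3.14  -0.01   0.074] q6 1.51 F [-0.2 -0.9 -1. ] op 0.149
[650.4, -233.9, 153.0, 0.075] [0.1, -0.6, -0.1] [-43.2, 239.7, 5.5]
[650.4, -233.9, 100.0, 0.075] [0.1, -0.6, -0.1] [-43.7, 239.7, 58.5]
```

Emit:
play_rows(moves=[[[0,0,0],[-8,40,5],0],[[0,0,0],[-16,80,5],0],[[0,0,0],[-24,120,5],0],[[0,0,0],[-32,160,5],0],[[0,0,0],[-38,200,5],0],[[0,0,0],[-43,230,5],0],[[0,-0.5,0],[-43,240,5],0],[[0,-0.5,0],[-43,240,5],0],[[0,-0.5,0],[-43,240,25],0],[[0,-0.5,0],[-43,240,45],0],[[0,-0.5,0],[-43,240,58],0],[[0,-0.5,0],[-43,240,58],0],[[0,-0.5,0],[-43,240,58],0]])

```text
clock: 6.35
eef_pos: [651.4, -233.4, 100.6]
tcp_rot: [3.141, -0.001, 0.075]
contact_force: [0.5, -0.3, 0.0]
opening: 0.151
```

```bash
python3 to.py 650.4 -233.9 80 0.075 650.4 -233.9 73 0.075
python3 - <<'E'
from rig import r
import cv2
for n in ("scene","top"):
    p=r.grab_frame(n);
    c=p["color"][190:310,150:310] if n=="scene" else p["color"][100:220,340:500]
    cv2.imwrite(f"pics/{n}2.png",cv2.resize(c[:,:,::-1],None,fx=4,fy=4))
E
```

```text
t 6.35 [ 651.4 -233.4  100.6] [ 3.141e+00 -1.000e-03  7.500e-02] q6 1.15 F [ 0.5 -0.3  0. ] op 0.151
[650.4, -233.9, 80.0, 0.075] [0.1, -0.1, -0.0] [-1.0, 0.4, 20.6]
[650.4, -233.9, 73.0, 0.075] [0.1, -0.1, -0.0] [-1.1, 0.4, 27.6]
```

View pics/scene2.png

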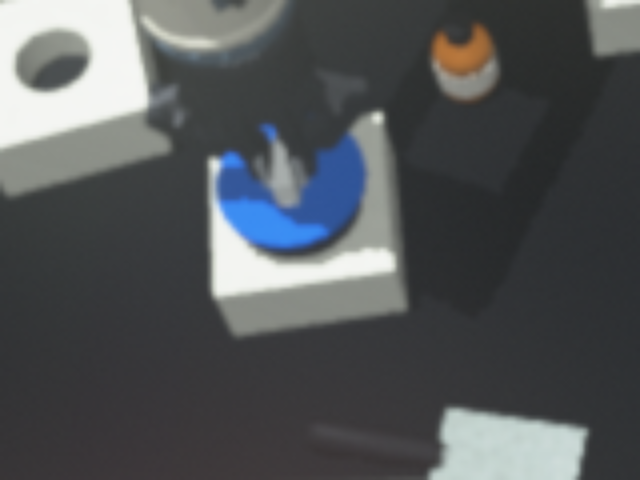

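View pics/top2.png

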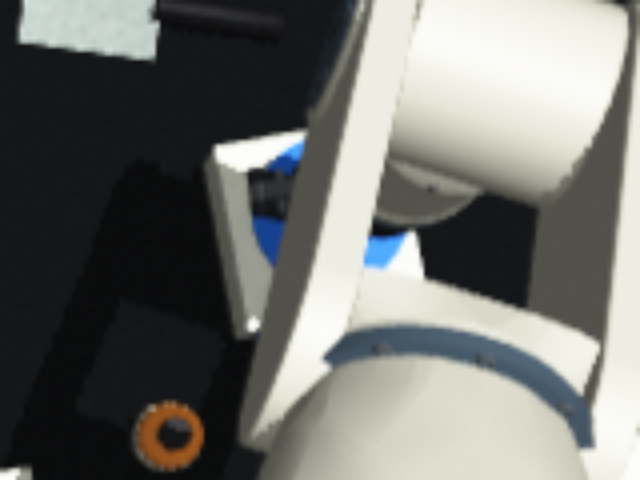

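```bash
cat > ov.py <<'E'
import sys
from rig import r
from fit import *
nm,x,y,yaw,z,out=sys.argv[1],*map(float,sys.argv[2:6]),sys.argv[6]
p=r.grab_frame("scene"); S2=5
u=proj(p,[[x,y,z]])[0].astype(int); a=u-[60,50]
im=cv2.resize(p["color"][a[1]:a[1]+100,a[0]:a[0]+120,::-1],None,fx=S2,fy=S2,interpolation=cv2.INTER_CUBIC)
for Q,c in ((OUT[nm](15),(0,255,0)),(rect(40,14,41),(0,0,255))):
    q=((proj(p,place(Q,x,y,yaw)+[0,0,z])-a+.5)*S2).astype(np.int32); cv2.polylines(im,[q],True,c,1)
cv2.imwrite(out,im)
E
python3 ov.py big 650.2 -233.4 0.075 77.6 pics/ov1.png
```

```text
(no output)
```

View pics/ov1.png

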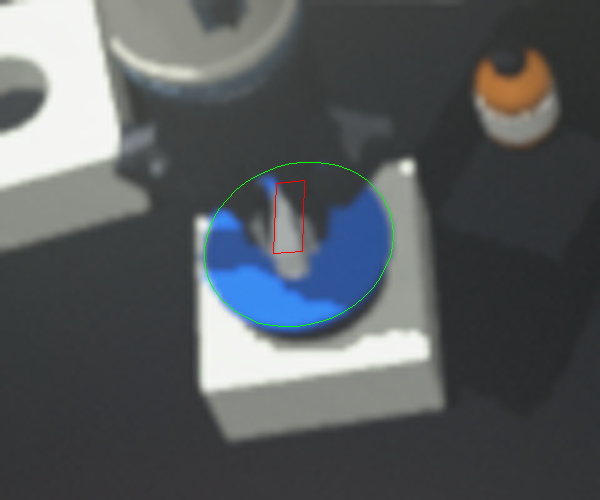

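Emit:
play_rows(moves=[[[0,0,0],[-1,0,8],0],[[0,0,0],[-1,0,16],0],[[0,0,0],[-1,0,24],0],[[0,0,0],[-1,0,27.5],0],[[0,0,0],[-1,0,27.5],0],[[0,0,0],[-1,0,27.5],0]])

```text
clock: 7.1
eef_pos: [650.8, -234.3, 73.8]
tcp_rot: [3.14, -0.003, 0.074]
contact_force: [-0.8, -0.0, -0.9]
opening: 0.15
```

Emit:
play_rows(moves=[[[0,0,0],[0,0,0],0.3],[[0,0,0],[0,0,0],0.5],[[0,0,0],[0,0,0],0.6],[[0,0,0],[0,0,0],0.6],[[0,0,0],[0,0,-30],0.6],[[0,0,0],[0,0,-60],0.6],[[0,0,0],[0,0,-86],0.6],[[0,0,0],[0,0,-86],0.6]])

```text
clock: 7.9
eef_pos: [653.0, -235.0, 164.3]
tcp_rot: [3.137, -0.009, 0.074]
contact_force: [0.6, 0.1, 0.5]
opening: 0.602
```

```bash
python3 to.py 627.6 218.4 155 1.959; python3 ov.py big 649.6 -233.9 0.075 50 pics/ov2.png
```

```text
t 7.9 [ 653.  -235.   164.3] [ 3.137 -0.009  0.074] q6 1.15 F [0.6 0.1 0.5] op 0.602
[627.6, 218.4, 155.0, 1.959] [0.7, -0.1, -108.0] [8.2, -454.1, 7.3]
```

View pics/ov2.png

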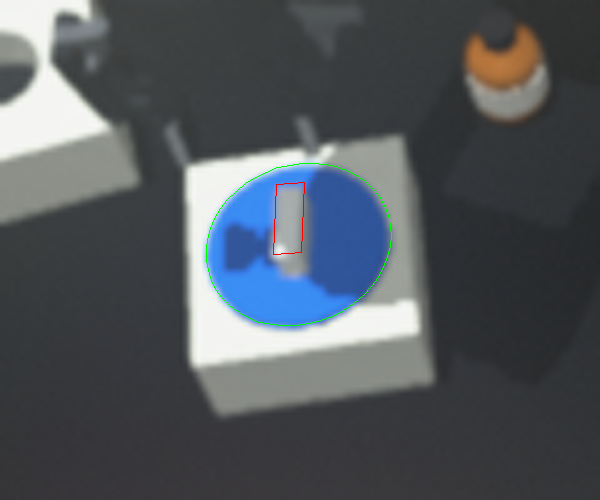

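Emit:
play_rows(moves=[[[0,0,-8],[0,-30,7],0.6],[[0,0,-16],[0,-60,7],0.6],[[0,0,-24],[0,-95,7],0.6],[[0,0,-32],[0,-130,7],0.6],[[0,0,-40],[0,-165,7],0.6],[[0,0,-48],[0,-200,7],0.6],[[0,0,-56],[0,-235,7],0.6],[[0,0,-64],[2,-270,7],0.6],[[0,0,-72],[4,-305,7],0.6],[[0,0,-80],[6,-340,7],0.6],[[0,0,-88],[8,-375,7],0.6],[[0,0,-96],[8,-410,7],0.6],[[0,0,-104],[8,-440,7],0.6],[[0.5,0,-108],[8,-454,7],0.6],[[0.5,0,-108],[8,-454,7],0.6],[[0.5,0,-108],[8,-454,7],0.6],[[0.5,0,-108],[8,-454,7],0.6]])

```text
clock: 9.65
eef_pos: [626.1, 217.6, 153.0]
tcp_rot: [-3.141, -0.001, 1.957]
contact_force: [0.1, -0.3, 0.0]
opening: 0.601
```

```bash
python3 to.py 627.6 218.4 24 1.959
```

```text
t 9.65 [626.1 217.6 153. ] [-3.141e+00 -1.000e-03  1.957e+00] q6 -0.05 F [ 0.1 -0.3  0. ] op 0.601
[627.6, 218.4, 24.0, 1.959] [-0.0, -0.0, -0.1] [0.1, 1.8, 129.0]
```

Emit:
play_rows(moves=[[[0,0,0],[0,2,40],0.6],[[0,0,0],[0,2,80],0.6],[[0,0,0],[0,2,110],0.6],[[0,0,0],[0,2,129],0.6],[[0,0,0],[0,2,129],0.6],[[0,0,0],[0,2,129],0.6],[[0,0,0],[0,2,129],0],[[0,0,0],[0,2,129],0],[[0,0,0],[0,2,129],0],[[0,0,0],[0,2,129],0],[[0,0,0],[0,2,129],0],[[0,0,0],[0,2,129],0],[[0,0,0],[0,2,129],0]], newtons=50)

```text
clock: 10.95
eef_pos: [628.6, 218.5, 25.5]
tcp_rot: [3.14, -0.0, 1.957]
contact_force: [-1.9, -1.7, 8.0]
opening: 0.15
```

Emit:
play_rows(moves=[[[0,0,0],[0,0,-30],0],[[0,0,0],[0,0,-60],0],[[0,0,0],[0,0,-100],0],[[0,0,0],[0,0,-130],0],[[0,0,0],[0,0,-130],0],[[0,0,0],[0,0,-130],0]])

```text
clock: 11.55
eef_pos: [628.7, 218.6, 156.3]
tcp_rot: [3.139, -0.0, 1.957]
contact_force: [0.5, 0.9, -0.9]
opening: 0.149
```

```bash
python3 to.py 436.2 -5 155 3.3 436.2 -5 105 3.3
```

```text
t 11.55 [628.7 218.6 156.3] [ 3.139 -0.     1.957] q6 -0.05 F [ 0.5  0.9 -0.9] op 0.149
[436.2, -5.0, 155.0, 3.3] [0.2, 0.1, -77.0] [-134.7, -262.5, 0.5]
[436.2, -5.0, 105.0, 3.3] [0.2, 0.1, -77.0] [-134.7, -262.7, 50.5]
```

Emit:
play_rows(moves=[[[0,0,-8],[-14,-26,0],0],[[0,0,-16],[-27,-53,0],0],[[0,0,-24],[-40,-80,0],0],[[0,0,-32],[-54,-106,0],0],[[0,0,-40],[-68,-133,0],0],[[0,0,-48],[-82,-160,0],0],[[0,0,-56],[-95,-186,0],0],[[0,0,-64],[-108,-212,0],0],[[0,0,-72],[-122,-238,0],0],[[0,0,-77],[-132,-257,0],0],[[0,0,-77],[-135,-262.5,0],0],[[0,0,-77],[-135,-262.5,0],0],[[0,0,-77],[-135,-262.5,20],0],[[0,0,-77],[-135,-262.5,40],0],[[0,0,-77],[-135,-262.5,50],0],[[0,0,-77],[-135,-262.5,50],0],[[0,0,-77],[-135,-262.5,50],0]])

```text
clock: 13.25
eef_pos: [436.9, -4.9, 105.6]
tcp_rot: [3.141, 0.003, -2.983]
contact_force: [-0.2, 0.1, -1.0]
opening: 0.149
```

```bash
python3 to.py 436.2 -5 75 3.3; python3 ov.py oblong 436.2 -5 3.3 80 pics/ov3.png
```

```text
t 13.25 [436.9  -4.9 105.6] [ 3.141e+00  3.000e-03 -2.983e+00] q6 -1.75 F [-0.2  0.1 -1. ] op 0.149
[436.2, -5.0, 75.0, 3.3] [0.1, 0.2, 0.0] [0.8, -0.0, 30.6]
```

View pics/ov3.png

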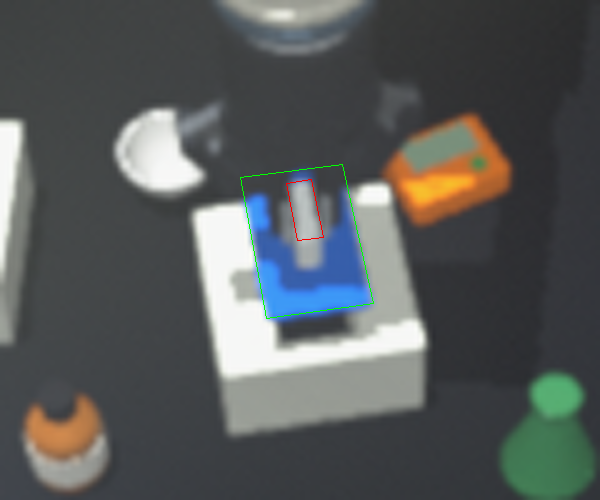

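Matches the prediction. Lower, release and retreat.

Emit:
play_rows(moves=[[[0,0,0],[1,0,10],0],[[0,0,0],[1,0,18],0],[[0,0,0],[1,0,26],0],[[0,0,0],[1,0,30.5],0],[[0,0,0],[1,0,30.5],0],[[0,0,0],[1,0,30.5],0]])

```text
clock: 13.9
eef_pos: [436.2, -5.1, 75.1]
tcp_rot: [3.141, 0.003, -2.983]
contact_force: [0.9, 0.0, -0.8]
opening: 0.151
```

Emit:
play_rows(moves=[[[0,0,0],[0,0,0],0.3],[[0,0,0],[0,0,0],0.5],[[0,0,0],[0,0,0],0.6],[[0,0,0],[0,0,0],0.6],[[0,0,0],[0,0,-30],0.6],[[0,0,0],[0,0,-60],0.6],[[0,0,0],[0,0,-80],0.6],[[0,0,0],[0,0,-80],0.6]])

```text
clock: 14.7
eef_pos: [437.7, -5.3, 157.6]
tcp_rot: [3.142, 0.008, -2.983]
contact_force: [0.1, -1.0, 0.3]
opening: 0.6
```

```bash
python3 to.py 400.7 236.4 155 1.955; python3 ov.py oblong 436.2 -5 3.3 50 pics/ov4.png
```

```text
t 14.7 [437.7  -5.3 157.6] [ 3.142  0.008 -2.983] q6 -1.75 F [ 0.1 -1.   0.3] op 0.6
[400.7, 236.4, 155.0, 1.955] [0.3, 0.4, 77.1] [-1.6, 244.5, 2.6]
```

View pics/ov4.png

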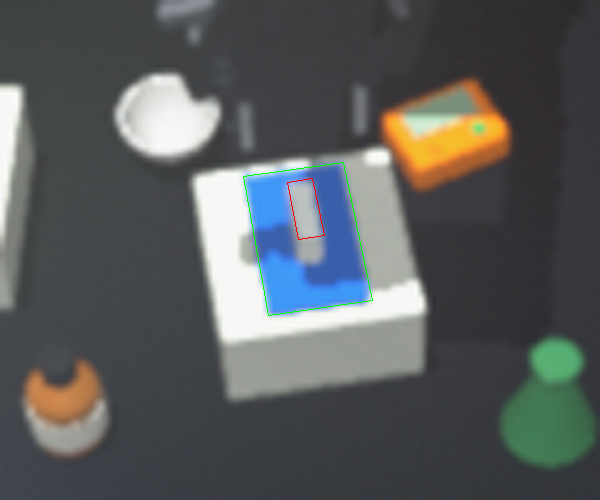

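Emit:
play_rows(moves=[[[0,0,8],[0,25,2],0.6],[[0,0,16],[0,50,2],0.6],[[0,0,24],[0,75,2],0.6],[[0,0,32],[0,100,2],0.6],[[0,0,40],[0,125,2],0.6],[[0,0,48],[0,150,2],0.6],[[0,0,56],[-1,175,2],0.6],[[0,0,64],[-1,200,2],0.6],[[0,0,72],[-1.5,230,2],0.6],[[0.3,0.4,77],[-1.5,244.5,2],0.6],[[0.3,0.4,77],[-1.5,244.5,2],0.6],[[0.3,0.4,77],[-1.5,244.5,2],0.6],[[0.3,0.4,77],[-1.5,244.5,2],0.6]])

```text
clock: 16.05
eef_pos: [399.3, 235.5, 153.6]
tcp_rot: [-3.139, -0.001, 1.958]
contact_force: [0.1, 0.2, 0.5]
opening: 0.6
```

```bash
python3 to.py 400.7 236.4 24 1.955
```

```text
t 16.05 [399.3 235.5 153.6] [-3.139e+00 -1.000e-03  1.958e+00] q6 0.14 F [0.1 0.2 0.5] op 0.6
[400.7, 236.4, 24.0, 1.955] [-0.2, -0.0, 0.2] [0.3, 2.0, 129.6]
```

Emit:
play_rows(moves=[[[0,0,0],[0,1.5,40],0.6],[[0,0,0],[0,1.5,80],0.6],[[0,0,0],[0,1.5,110],0.6],[[0,0,0],[0,1.5,129],0.6],[[0,0,0],[0,1.5,129],0.6],[[0,0,0],[0,1.5,129],0.6],[[0,0,0],[0,1.5,129],0],[[0,0,0],[0,1.5,129],0],[[0,0,0],[0,1.5,129],0],[[0,0,0],[0,1.5,129],0],[[0,0,0],[0,1.5,129],0],[[0,0,0],[0,1.5,129],0],[[0,0,0],[0,1.5,129],0]], newtons=50)

```text
clock: 17.35
eef_pos: [401.0, 236.3, 25.8]
tcp_rot: [-3.141, -0.001, 1.958]
contact_force: [-1.2, -2.6, 7.3]
opening: 0.152
```

Emit:
play_rows(moves=[[[0,0,0],[0,0,-30],0],[[0,0,0],[0,0,-60],0],[[0,0,0],[0,0,-100],0],[[0,0,0],[0,0,-130],0],[[0,0,0],[0,0,-130],0],[[0,0,0],[0,0,-130],0]])

```text
clock: 17.95
eef_pos: [401.4, 236.5, 156.5]
tcp_rot: [3.14, -0.001, 1.958]
contact_force: [-1.0, -0.5, -1.3]
opening: 0.147
```

```bash
python3 to.py 538.5 -412.2 155 1.955 538.5 -412.2 105 1.955
```

```text
t 17.95 [401.4 236.5 156.5] [ 3.140e+00 -1.000e-03  1.958e+00] q6 0.14 F [-1.  -0.5 -1.3] op 0.147
[538.5, -412.2, 155.0, 1.955] [0.1, -0.1, 0.2] [-652.4, -118.3, 0.7]
[538.5, -412.2, 105.0, 1.955] [0.1, -0.1, 0.2] [-652.4, -118.3, 50.7]
```

Emit:
play_rows(moves=[[[0,0,0],[-30,-5,0],0],[[0,0,0],[-70,-13,0],0],[[0,0,0],[-115,-21,0],0],[[0,0,0],[-160,-29,0],0],[[0,0,0],[-205,-37,0],0],[[0,0,0],[-250,-45,0],0],[[0,0,0],[-295,-53,0],0],[[0,0,0],[-340,-62,0],0],[[0,0,0],[-385,-70,0],0],[[0,0,0],[-430,-78,0],0],[[0,0,0],[-475,-86,0],0],[[0,0,0],[-520,-94,0],0],[[0,0,0],[-565,-102,0],0],[[0,0,0],[-605,-110,0],0],[[0,0,0],[-635,-115,0],0],[[0,0,0],[-652,-118,0],0],[[0,0,0],[-652,-118,0],0],[[0,0,0],[-652,-118,0],0],[[0,0,0],[-652,-118,25],0],[[0,0,0],[-652,-118,50],0]])

```text
clock: 19.95
eef_pos: [538.7, -410.4, 105.2]
tcp_rot: [3.14, -0.001, 1.959]
contact_force: [-0.3, -0.2, -0.7]
opening: 0.148
```

Emit:
play_rows(moves=[[[0,0,0],[0,0,0],0]])

```text
clock: 20.05
eef_pos: [536.3, -407.4, 101.4]
tcp_rot: [-3.14, -0.007, 1.96]
contact_force: [-0.3, 0.6, -0.9]
opening: 0.148
```

```bash
python3 to.py 538.5 -412.2 75.5 1.955; python3 ov.py small 538.5 -412.2 1.955 80 pics/ov5.png
```

```text
t 20.05 [ 536.3 -407.4  101.4] [-3.14  -0.007  1.96 ] q6 -1.04 F [-0.3  0.6 -0.9] op 0.148
[538.5, -412.2, 75.5, 1.955] [-0.1, -0.4, 0.3] [-5.5, 0.2, 25.8]
```

View pics/ov5.png

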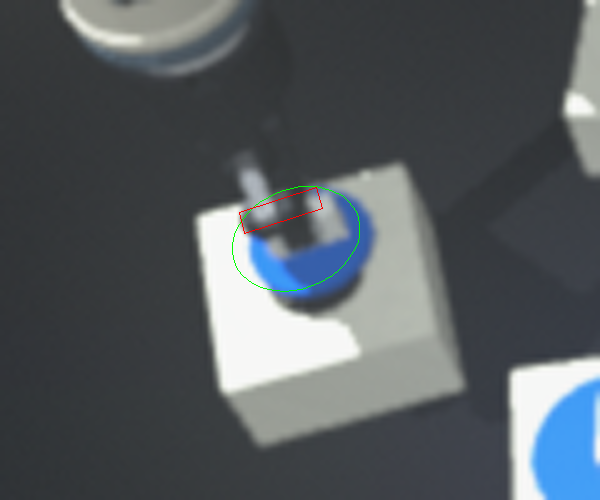

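Emit:
play_rows(moves=[[[0,-0.4,0.3],[-5.5,0,-4],0],[[0,-0.4,0.3],[-5.5,0,-4],0],[[0,-0.4,0.3],[-5.5,0,-4],0],[[0,-0.4,0.3],[-5.5,0,-4],0]])

```text
clock: 20.5
eef_pos: [539.8, -413.3, 108.2]
tcp_rot: [-3.142, 0.003, 1.955]
contact_force: [0.2, 0.2, -1.4]
opening: 0.15
```

```bash
python3 to.py 538.5 -412.2 75.5 1.955; python3 ov.py small 538.5 -412.2 1.955 80 pics/ov6.png
```

```text
t 20.5 [ 539.8 -413.3  108.2] [-3.142e+00  3.000e-03  1.955e+00] q6 -1.04 F [ 0.2  0.2 -1.4] op 0.15
[538.5, -412.2, 75.5, 1.955] [-0.0, 0.2, 0.0] [1.6, -0.7, 32.7]
```

View pics/ov6.png

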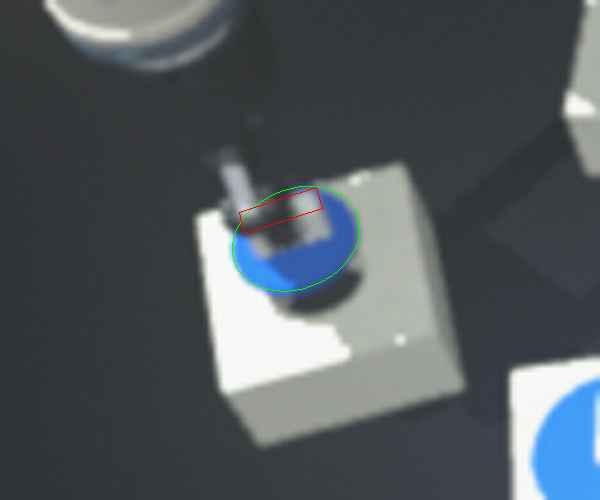

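Settled on target; lower and release.

Emit:
play_rows(moves=[[[0,0,0],[1.5,-0.5,10],0],[[0,0,0],[1.5,-0.5,18],0],[[0,0,0],[1.5,-0.5,26],0],[[0,0,0],[1.5,-0.5,32.5],0],[[0,0,0],[1.5,-0.5,32.5],0],[[0,0,0],[1.5,-0.5,32.5],0]])

```text
clock: 21.15
eef_pos: [538.5, -412.2, 75.2]
tcp_rot: [-3.141, 0.002, 1.955]
contact_force: [-0.6, 0.7, 3.8]
opening: 0.151
```

```bash
python3 to.py 538.5 -412.2 75.5 1.955; python3 ov.py small 538.5 -412.2 1.955 50 pics/ov7.png
```

```text
t 21.15 [ 538.5 -412.2   75.2] [-3.141e+00  2.000e-03  1.955e+00] q6 -1.04 F [-0.6  0.7  3.8] op 0.151
[538.5, -412.2, 75.5, 1.955] [-0.0, 0.1, 0.0] [-0.0, 0.0, -0.3]
```

View pics/ov7.png

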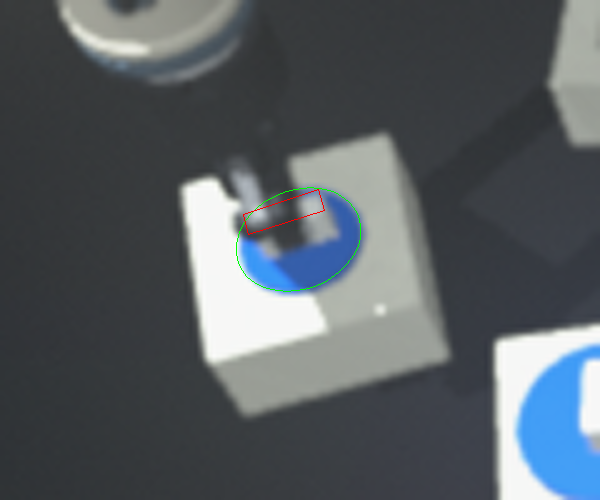

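Emit:
play_rows(moves=[[[0,0,0],[0,0,0],0.3],[[0,0,0],[0,0,0],0.5],[[0,0,0],[0,0,0],0.6],[[0,0,0],[0,0,0],0.6],[[0,0,0],[0,0,-30],0.6],[[0,0,0],[0,0,-60],0.6],[[0,0,0],[0,0,-80],0.6],[[0,0,0],[0,0,-80],0.6]])

```text
clock: 22.0
eef_pos: [540.1, -413.2, 158.6]
tcp_rot: [3.139, 0.007, 1.955]
contact_force: [0.3, -0.5, 0.4]
opening: 0.602
```

```bash
python3 to.py 527.3 414.1 155 1.992; python3 ov.py small 538.5 -412.2 1.955 50 pics/ov8.png
```

```text
t 22.0 [ 540.1 -413.2  158.6] [3.139 0.007 1.955] q6 -1.04 F [ 0.3 -0.5  0.4] op 0.602
[527.3, 414.1, 155.0, 1.992] [0.1, 0.4, -2.1] [771.8, 298.3, -1.2]
```

View pics/ov8.png

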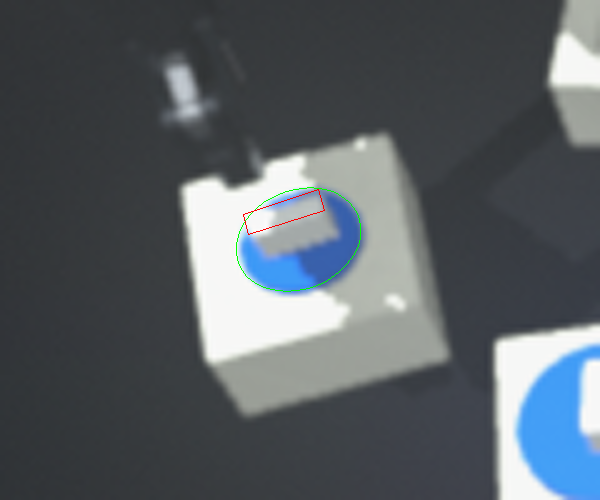

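Seated (tiny shift at most). On to the square cover.

Emit:
play_rows(moves=[[[0,0,0],[45,17,0],0.6],[[0,0,0],[90,35,0],0.6],[[0,0,0],[135,52,0],0.6],[[0,0,0],[180,70,0],0.6],[[0,0,0],[225,87,0],0.6],[[0,0,0],[270,104,0],0.6],[[0,0,0],[315,122,0],0.6],[[0,0,0],[360,139,0],0.6],[[0,0,0],[405,157,0],0.6],[[0,0,0],[450,174,0],0.6],[[0,0,0],[495,191,0],0.6],[[0,0,0],[540,209,0],0.6],[[0,0,0],[585,226,0],0.6],[[0,0,0],[630,243,0],0.6],[[0,0,0],[675,261,0],0.6],[[0,0,0],[715,276,0],0.6],[[0,0.4,-2],[750,290,0],0.6],[[0,0.4,-2],[772,298,0],0.6],[[0,0.4,-2],[772,298,0],0.6],[[0,0.4,-2],[772,298,0],0.6]])

```text
clock: 24.05
eef_pos: [525.1, 414.3, 151.4]
tcp_rot: [-3.14, -0.001, 1.991]
contact_force: [-0.1, -0.1, 0.2]
opening: 0.602
```

```bash
python3 to.py 527.3 414.1 24 1.992
```

```text
t 24.05 [525.1 414.3 151.4] [-3.140e+00 -1.000e-03  1.991e+00] q6 0.24 F [-0.1 -0.1  0.2] op 0.602
[527.3, 414.1, 24.0, 1.992] [-0.1, -0.1, -0.1] [-1.2, 2.1, 127.4]
```

Emit:
play_rows(moves=[[[0,0,0],[-1,2,40],0.6],[[0,0,0],[-1,2,80],0.6],[[0,0,0],[-1,2,110],0.6],[[0,0,0],[-1,2,127],0.6],[[0,0,0],[-1,2,127],0.6],[[0,0,0],[-1,2,127],0.6],[[0,0,0],[-1,2,127],0],[[0,0,0],[-1,2,127],0],[[0,0,0],[-1,2,127],0],[[0,0,0],[-1,2,127],0],[[0,0,0],[-1,2,127],0],[[0,0,0],[-1,2,127],0],[[0,0,0],[-1,2,127],0]], newtons=50)

```text
clock: 25.35
eef_pos: [528.0, 415.0, 26.0]
tcp_rot: [3.141, -0.002, 1.991]
contact_force: [-1.4, -0.6, 6.7]
opening: 0.149
```

Emit:
play_rows(moves=[[[0,0,0],[0,0,-30],0],[[0,0,0],[0,0,-60],0],[[0,0,0],[0,0,-100],0],[[0,0,0],[0,0,-130],0],[[0,0,0],[0,0,-130],0],[[0,0,0],[0,0,-130],0],[[0,0,0],[0,0,-130],0]])

```text
clock: 26.05
eef_pos: [527.2, 414.2, 154.8]
tcp_rot: [-3.141, -0.001, 1.991]
contact_force: [-0.2, -0.0, -1.6]
opening: 0.15
```

```bash
python3 to.py 377.4 -231.8 155 1.541
```

```text
t 26.05 [527.2 414.2 154.8] [-3.141e+00 -1.000e-03  1.991e+00] q6 0.24 F [-0.2 -0.  -1.6] op 0.15
[377.4, -231.8, 155.0, 1.541] [-0.1, -0.1, 25.8] [-528.6, -400.4, -0.3]
```

Emit:
play_rows(moves=[[[0,0,1],[-25,-19,0],0],[[0,0,3],[-60,-45,0],0],[[0,0,5],[-95,-72,0],0],[[0,0,7],[-130,-98,0],0],[[0,0,9],[-165,-125,0],0],[[0,0,11],[-200,-151,0],0],[[0,0,13],[-235,-178,0],0],[[0,0,15],[-270,-204,0],0],[[0,0,17],[-305,-231,0],0],[[0,0,19],[-340,-257,0],0],[[0,0,21],[-375,-284,0],0],[[0,0,23],[-410,-310,0],0],[[0,0,25],[-445,-337,0],0],[[0,0,26],[-480,-364,0],0],[[0,0,26],[-510,-387,0],0],[[0,0,26],[-528.5,-400.5,0],0],[[0,0,26],[-528.5,-400.5,0],0],[[0,0,26],[-528.5,-400.5,0],0],[[0,0,26],[-528.5,-400.5,0],0]])

```text
clock: 27.95
eef_pos: [376.9, -230.7, 154.0]
tcp_rot: [-3.139, -0.002, 1.538]
contact_force: [0.1, 0.8, -1.6]
opening: 0.151
```

```bash
python3 to.py 377.4 -231.8 105 1.541
```

```text
t 27.95 [ 376.9 -230.7  154. ] [-3.139e+00 -2.000e-03  1.538e+00] q6 -0.52 F [ 0.1  0.8 -1.6] op 0.151
[377.4, -231.8, 105.0, 1.541] [-0.2, -0.1, -0.2] [-1.2, 0.7, 49.0]
```

Emit:
play_rows(moves=[[[0,0,0],[-1,0.5,20],0],[[0,0,0],[-1,0.5,40],0],[[0,0,0],[-1,0.5,49],0],[[0,0,0],[-1,0.5,49],0],[[0,0,0],[-1,0.5,49],0]])

```text
clock: 28.45
eef_pos: [377.5, -231.3, 105.3]
tcp_rot: [-3.139, -0.002, 1.539]
contact_force: [0.0, 0.1, -0.6]
opening: 0.147
```

```bash
python3 to.py 377.4 -231.8 75.5 1.541; python3 ov.py square 377.4 -231.8 1.54 79 pics/ov9.png
```

```text
t 28.45 [ 377.5 -231.3  105.3] [-3.139e+00 -2.000e-03  1.539e+00] q6 -0.52 F [ 0.   0.1 -0.6] op 0.147
[377.4, -231.8, 75.5, 1.541] [-0.2, -0.1, -0.1] [-0.6, -0.0, 29.8]
```

View pics/ov9.png

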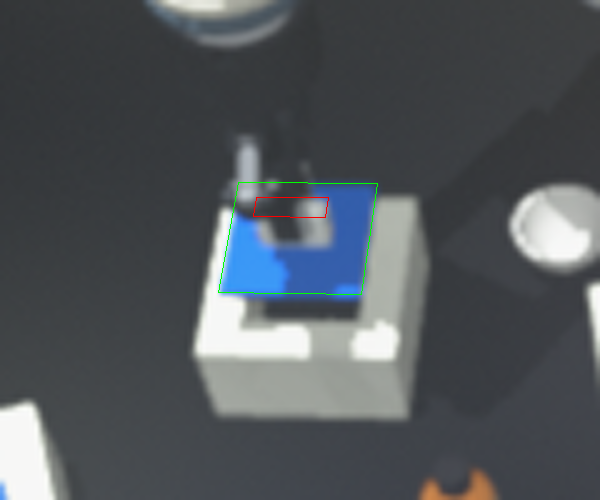

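Emit:
play_rows(moves=[[[0,0,0],[-0.5,0,10],0],[[0,0,0],[-0.5,0,18],0],[[0,0,0],[-0.5,0,26],0],[[0,0,0],[-0.5,0,29.5],0],[[0,0,0],[-0.5,0,29.5],0],[[0,0,0],[-0.5,0,29.5],0]])

```text
clock: 29.1
eef_pos: [377.3, -231.9, 76.0]
tcp_rot: [-3.139, -0.002, 1.538]
contact_force: [-2.1, 1.4, 5.4]
opening: 0.148
```

Emit:
play_rows(moves=[[[0,0,0],[0,0,0],0.3],[[0,0,0],[0,0,0],0.5],[[0,0,0],[0,0,0],0.6],[[0,0,0],[0,0,0],0.6],[[0,0,0],[0,0,-30],0.6],[[0,0,0],[0,0,-60],0.6],[[0,0,0],[0,0,-100],0.6],[[0,0,0],[0,0,-150],0.6],[[0,0,0],[0,0,-150],0.6],[[0,0,0],[0,0,-150],0.6]])

```text
clock: 30.1
eef_pos: [378.3, -232.5, 227.0]
tcp_rot: [-3.141, -0.0, 1.538]
contact_force: [-0.4, 0.7, -0.6]
opening: 0.603
```

```bash
python3 to.py 143 -608 231 0.232
```

```text
t 30.1 [ 378.3 -232.5  227. ] [-3.141 -0.     1.538] q6 -0.52 F [-0.4  0.7 -0.6] op 0.603
[143.0, -608.0, 231.0, 0.232] [-0.0, 0.0, 74.8] [-383.0, -223.0, -4.0]
```

Emit:
play_rows(moves=[[[0,0,0],[-383,-223,-4],0.6],[[0,0,0],[-383,-223,-4],0.6],[[0,0,0],[-383,-223,-4],0.6],[[0,0,0],[-383,-223,-4],0.6],[[0,0,0],[-383,-223,-4],0.6],[[0,0,0],[-383,-223,-4],0.6],[[0,0,0],[-383,-223,-4],0.6],[[0,0,0],[-383,-223,-4],0.6],[[0,0,0],[-383,-223,-4],0.6],[[0,0,0],[-383,-223,-4],0.6],[[0,0,0],[-383,-223,-4],0.6],[[0,0,0],[-383,-223,-4],0.6]])

```text
clock: 31.3
eef_pos: [143.2, -606.5, 229.4]
tcp_rot: [-3.14, -0.003, 1.539]
contact_force: [0.2, 0.2, -0.8]
opening: 0.597
```

Run:
```python
from rig import r
from fit import *
top=r.grab_frame("top"); sc=r.grab_frame("scene")
B={"big":(649.6,-233.9),"small":(538.5,-412),"square":(377.2,-231.7),"oblong":(436.2,-5)}
for p,n in ((top,"top"),(sc,"scene")):
    im=cv2.resize(p["color"][:,:,::-1],None,fx=1.25,fy=1.25)
    cv2.imwrite(f"pics/{n}_end.png",im)
    for k,b in B.items():
        # blue plate pixels -> plane z=65
        c=p["color"].astype(int); u=proj(p,[[*b,65]])[0].astype(int)
        m=np.zeros(c.shape[:2],np.uint8); s=32; sl=np.s_[u[1]-s:u[1]+s,u[0]-s:u[0]+s]
        m[sl]=((c[:,:,2]>c[:,:,0]+50)&(c[:,:,2]>90))[sl]
        nn,l,st,_=cv2.connectedComponentsWithStats(m); i=1+st[1:,4].argmax()
        ct=max(cv2.findContours((l==i).astype(np.uint8),0,cv2.CHAIN_APPROX_NONE)[0],key=len)
        w=back(p,ct.reshape(-1,2),65).astype(np.float32); h=cv2.convexHull(w)
        (cx,cy),(a,d),ang=cv2.minAreaRect(h)
        print(n,k,"d",round(cx-b[0],1),round(cy-b[1],1),"size",round(a,1),round(d,1),round(ang,1))
```

```text
top big d -0.3 0.3 size 90.4 90.9 43.1
top small d -0.8 1.8 size 63.1 61.4 87.9
top square d 1.2 -0.6 size 78.4 75.2 88.8
top oblong d -0.5 -0.5 size 96.3 57.0 9.2
scene big d 1.8 -0.4 size 93.5 90.2 43.5
scene small d 6.2 4.5 size 55.7 63.0 35.3
scene square d 2.2 -0.4 size 79.1 80.7 88.1
scene oblong d 0.9 -1.1 size 98.5 56.7 9.1
```

View pics/top_end.png

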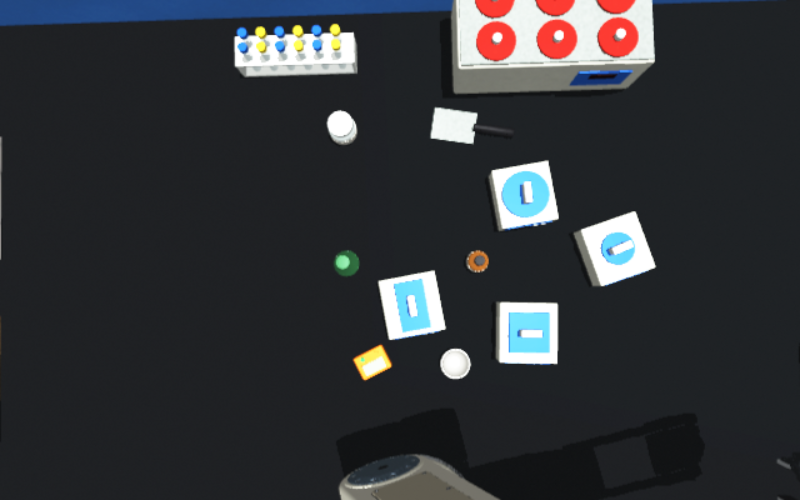

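View pics/scene_end.png

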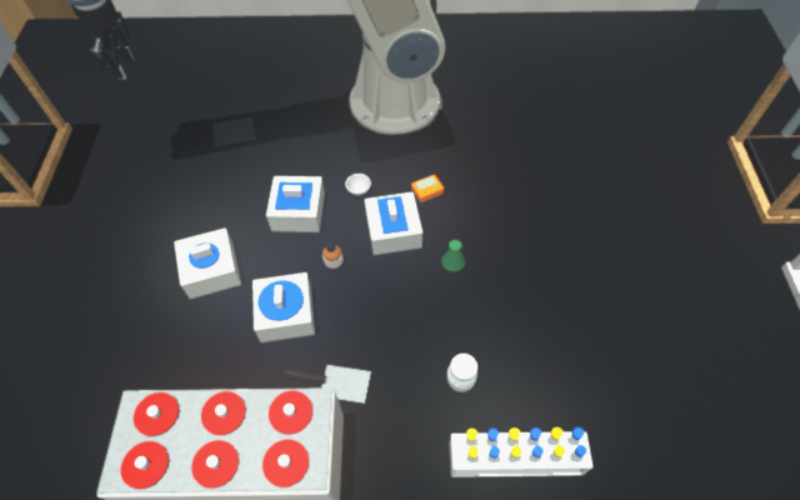

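```bash
python3 ov.py small 538.1 -411 1.955 50 pics/ov10.png; python3 -c "
from rig import r
print(r.sign_off())"
```

```text
the job is handed in; nothing more can be done
None
```

View pics/ov10.png

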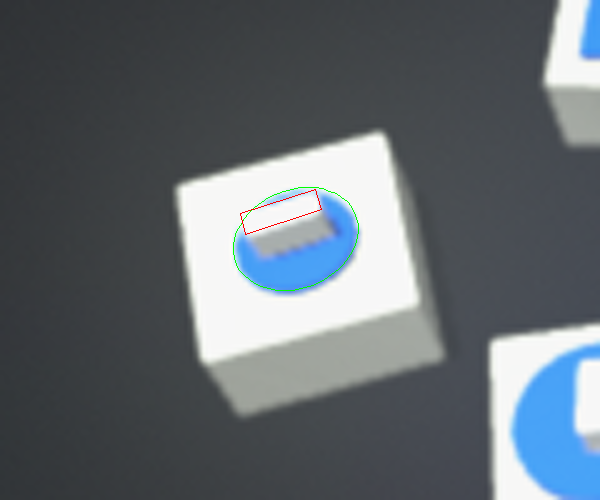

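I put all four blue covers on their matching baths and handed the job in at about 31 s on the clock, with the arm backed well away. `sign_off` gives no verdict, so success rests on my last camera checks.

- **Position:** In the final top picture, each cover's centre was within about 2 mm of its opening's middle.
- **One disagreement:** The scene camera put the small cover about 7 mm off. I put this down to the grip bar hiding the plate's far edge in that view. The predicted outline of the seated small cover matches the plate in that same view, and the top view gives about 2 mm.
- **Seating:** I checked height and level only by eye. The large round, oblong and small round covers matched outlines drawn at seated height, and the square cover looks seated in the final pictures.
- **Bottle and flask:** Both are still standing, by eye where they were at the start. I did not measure their shift.

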